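# Close up the extending board rack by one hole

### The arm

A 6-joint arm with a two-finger parallel gripper is mounted at the origin on the work surface. World frame = base frame: x ahead of the robot, y to its left, z up, the work surface at z = 0. Lengths are in m, angles in degrees, forces in N, time in s.
With the tool pointing down it reaches from about 0.225 to 0.875 m from the base axis. Payload 3.4 kg.
Tool frame: the origin (TCP) lies where the fingers leave the gripper's body, on its centre line; the fingertips stand 73 mm ahead of it and the grasp point (between the pads) lies 54 mm ahead of it; z points along the fingers, y is the line along which they close (so a half turn about z gives the same grasp; the last joint's range is limited). The gripper opens to 85 mm and grips with 20 to 120 N. Pads are 22 mm wide; open, the fingers measure 114 mm over their backs; the gripper's body (76 mm by 85 mm) begins 54 mm behind the grasp point. The pads swing forward as they close: fully open they stand 13 mm farther back than shut.
Start: joints at [68.984, 15.808, 86.224, -0, 77.962, -6.933], TCP at [0.14, 0.558, 0.304] pointing down, gripper open.
Joint ranges: [-165.64, 165.64], [-43.16, 119.46], [12.63, 154.43], [-67.54, 247.53], [6.08, 155.33], [-154.97, 154.97]. Speed limits (degrees/s): [147.25, 147.25, 180, 180, 180, 180].

### API

Orientations are given as [roll, pitch, yaw] about the fixed x, y, z axes, in that order (R = Rz(yaw) Ry(pitch) Rx(roll)).
In Python, from cell import * gives the robot as it stands.
- The arm moves only by the tool drive_tool, never from a script. Its argument "plan" is a list of rows, each a list of 7 numbers: the shift along the tool's x, y, z in mm, then the turn, a rotation vector about the tool's x, y, z in units of 5 degrees (1.0 is 5 degrees), then the opening, from 0 (shut) to 1 (fully open). A call has exactly 8 rows; each row is the pose to reach, as a shift and turn from the pose commanded when the call began, along the tool's axes at that moment; what a row does not reach only later rows make up. A row lasts 1/10 s, in which the tool goes at most 50 mm and 8.59 degrees, less where a joint would pass 70% of its speed; a pose out of reach is approached as far as the arm can. A call with a gripper value outside its range is refused whole. The fingers move at their own pace and stop on an object; "squeeze" is the grip in N (left out, the last holds). Time passes only in rows, so rows that repeat a pose let the fingers close, or fill a call up. It gives the time, the measured TCP pose, the force, the opening and the grip force at its end, in the units of the state.
- sense(): the state, without advancing time (a new reading comes with each control period).
- camera(name): name is "side" or "top"; returns a dict with "color" (384x512x3 uint8, red, green, blue), "range_z" (384x512 float32, m along the optical axis (not along the pixel's ray), 0 where there is no reading), "camera_matrix" (3x3 intrinsics, pixels), "rvec" (rotation vector, rad) and "tvec" (3), from world to camera coordinates, as OpenCV has them. Camera axes: x right, y down, z forward; pixel columns grow to the right and rows downward; lengths in m; the calibration is good to about 2 mm. A picture is of the moment at which its call begins.
- finish_job(): hands the job in; it is judged then, once.
The state is a dict: "time_s": time; "joints": joint angles; "joint_velocities": joint speeds; "joint_torque": joint torques, N m; "tcp_pos": TCP position; "tcp_rot": TCP orientation; "force": force on the tool from outside, world axes, zero at the start; "moment": the same for the moment, N m; "finger_gap": opening from 0.0 (shut) to 1.0 (fully open); "gripper_force": force on a finger pad.
Only numpy, scipy, OpenCV 4.12 (cv2) and the standard library are available. Lean on these libraries where they do the work, as an engineer would, in place of code of your own. Each camera call takes 0.05 s, during which the arm holds its last target. There are 200 camera calls.

### The job

One rubbing board is leaning because the extending rack is set too wide. Press in the sprung button on top of the rack's tube firmly, but without leaning hard on the rack (40 N would bend it), and slide the outer tube with its fence towards the boards, just to the next hole, so that the button snaps fully out there and the leaning board is stood upright. Leave all three boards standing upright in their places on the rack, and do not shift the soap, brush, mug, bottle or roller lying about.

Things in the scene. Friction and masses are not known exactly. Their poses are not given: they have to be found in the camera images.
- rack: Plywood rack for boards, screwed to the table, 295 x 120 mm. Origin on the table, mid-width; x (level) along the tube, from the boards to the tube's black end cap; z up. End wall at x -135 to -125 mm, fixed 5 mm dividers at x -110, -92, -74 mm (tops 140 mm up), then the open bay and the movable fence. Boards stand on runners 44 mm up that end at x 0; 10 mm base plate ends at x 45 mm.
- sleeve (a joint): How far the square aluminium outer tube and its fence are slid shut (rack -x), m: about 0 at the start, 0.040 with the button in the next hole. Tube 32 mm wide, flat top 40 mm up; 14 mm square holes in its top at rack x 45, 85, 125 mm (at 0). Stays where left: 2 N friction plus damping, so slide it at 20 to 40 mm/s. The button locks it with 1 mm play.
- button (a joint): How far the sprung button is pushed in, m: 0 out, 0.006 flush (3 N; 1.5 N starts it), limit 0.0095. It sits on the fixed inner tube and does not travel with the outer tube. Once it is flush, about 8 N along the outer tube (wall 2.5 mm) makes that ride over its dome; it springs out in the next hole to reach it. Fingertips leaning on the tube with 15 to 22 N carry it along.
- button_top (a point): Top of the button: steel dome, 12 mm diameter, standing 6 mm proud of the tube's flat top (46 mm above the table) when out; at rack x = 85 mm on the tube's centre line.
- next_hole (a point): Middle of the empty hole, on the tube's top, that the button has to come out of; moves with the outer tube; at the start 40 mm from the button towards the end cap.
- tube_end (a point): Middle of the outer face of the black end cap (32 mm wide, 12 to 40 mm above the table), 26 mm up, at rack x = 158 mm at the start; moves with the outer tube. The table beyond it is free.
- fence_top (a point): Middle of the top edge of the movable fence, 140 mm up, on the face towards the boards (rack x = -18.5 mm at the start). Plywood, 8 mm thick, 100 mm wide, on a black foot 12 mm high on the outer tube, with which it moves.
- board: The leaning board: ribbed wooden rubbing board 100 x 150 x 6 mm, about 0.12 kg, loose in the open bay, leaning about 26 degrees on the fence. Origin at the middle of its lower edge, z axis up along the board, x axis through its thickness.
- board_a: Ribbed board 100 x 150 x 6 mm, upright in the slot between the first and second dividers (rack x about -101 mm); origin and axes like the leaning board's.
- board_b: Ribbed board 100 x 130 x 6 mm, upright in the slot between the second and third dividers (rack x about -83 mm); origin and axes like the leaning board's.
- soap: Bystander: cream soap bar, on the table. Size 85 x 55 x 28 mm; origin in the middle of its underside.
- nailbrush: Bystander: wooden nail brush, on the table. Size 95 x 40 x 36 mm; origin in the middle of its underside.
- soap_bottle: Bystander: white bottle, on the table. Size 60 mm diameter, 160 mm tall; origin in the middle of its underside.
- mug: Bystander: white mug, on the table. Size 80 mm diameter, 90 mm tall; origin in the middle of its underside.
- roller: Bystander: wooden roller, on the table. Size 44 mm diameter, 260 mm long, lying; origin in the middle of its underside.

How it is judged:
By the outcome, as a careful person would: the job done as asked, in the order asked, and still so for the second after the job is handed in, with the robot touching nothing.
It also fails if it takes over 32 s, if anything falls off the work surface, if the arm or the gripper's body presses on something with over 40 N, if the wrist force passes 120 N, or if a joint passes its speed limit or range.

## Working session

There is one attempt and no reset: what is moved stays moved. The work goes in short steps, Python scripts to look and compute and a tool call to move; the robot and the scene stay as the last step left them, time stands still between calls to the robot, and variables do not carry over. Pictures are saved under pics/ and viewed, at most 10 in all, crops included, and the job is handed in when it is done.

Besides the shell and the picture viewer there is one more tool, called after ">>>" as name(argument=value, ...) on one line, values as JSON. drive_tool: Moves the arm, as the interface text tells. Its arguments: {"type":"object","properties":{"plan":{"type":"array","items":{"type":"array","items":{"type":"number"}}},"squeeze":{"type":"number"}},"required":["plan"]}

```bash
mkdir -p pics; ls; python3 - <<'E'
from cell import *
import cv2,numpy as np
print(sense())
for n in("top","side"):
    c=camera(n); cv2.imwrite(f"pics/{n}0.png",cv2.cvtColor(cv2.resize(c["color"],None,fx=1.5,fy=1.5),cv2.COLOR_RGB2BGR)); np.savez(f"{n}0.npz",**c)
    R=cv2.Rodrigues(np.array(c["rvec"]))[0]; print(n,-R.T@np.array(c["tvec"]).ravel(),R)
E
```

```text
pics
{'time_s': 0.0, 'joints': array([ 6.89827381e+01,  1.58463211e+01,  8.62954798e+01,  6.34125240e-04,
        7.79599465e+01, -6.93253073e+00]), 'joint_velocities': array([-0.12484414,  0.00478856, -0.12545907, -0.02991632,  0.0152668 ,
       -0.0607001 ]), 'joint_torque': array([ 1.08308781e-03, -4.16769898e+01, -2.45806789e+01, -1.29786267e-04,
        1.08304448e-02, -9.92970655e-06]), 'tcp_pos': array([0.13978838, 0.55734617, 0.30305072]), 'tcp_rot': array([-1.79899071e+02, -1.28963553e-02,  1.65915125e+02]), 'force': array([ 0.64971398,  0.10848345, -1.5221485 ]), 'moment': array([-0.04028284,  0.08463053, -0.00345067]), 'gripper_force': 0.0, 'finger_gap': 1.0023413352854071}
top [0.24083403 0.03094676 1.57040731] [[-0.02144432 -0.99970087 -0.01176052]
 [-0.98030205  0.02333537 -0.19612077]
 [ 0.19633654  0.00732319 -0.98050922]]
side [0.2511343  1.12550098 1.02129704] [[-0.96422932 -0.26479048  0.01215848]
 [-0.17731191  0.61022358 -0.7721319 ]
 [ 0.19703378 -0.74666805 -0.63534597]]
```

View pics/top0.png

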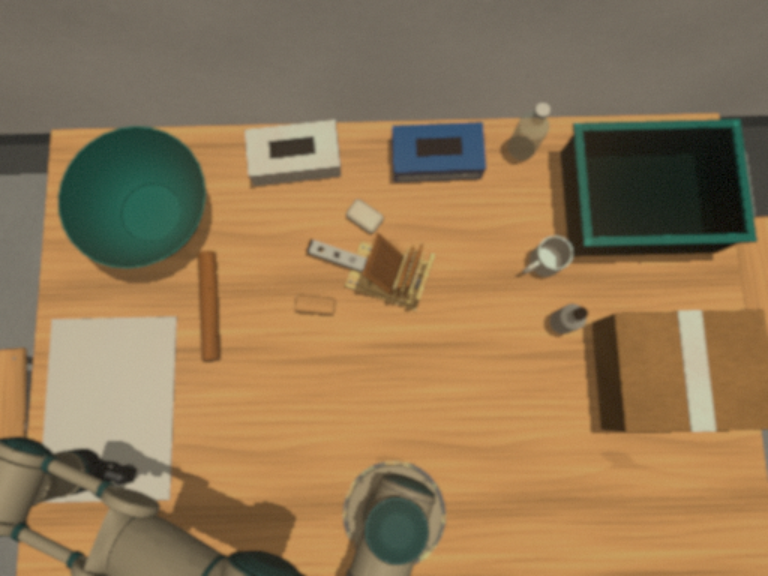

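View pics/side0.png

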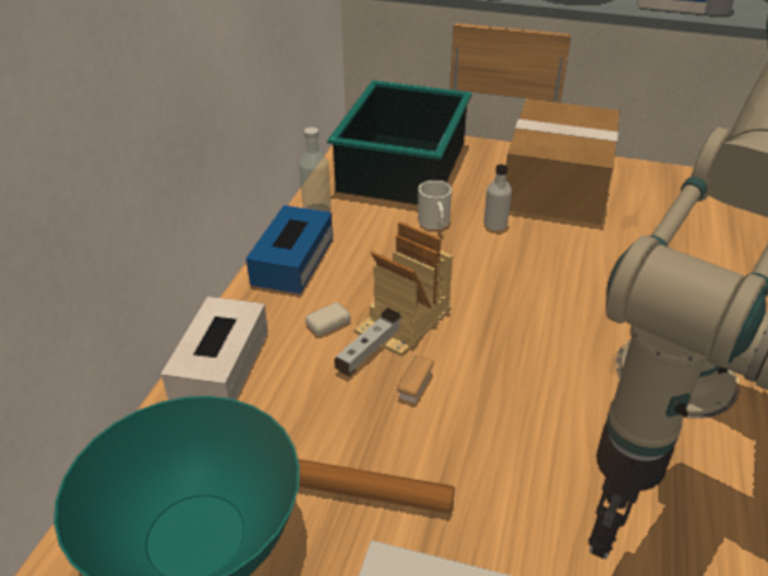

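The rack is in the middle of both views. In the top view (1.5x), the tube's end cap is at about (311,249) and the holes run towards (352,260). In the side view the end cap is at (346,362). I'll enlarge both.

```bash
python3 - <<'E'
import cv2,numpy as np
t=np.load("top0.npz")["color"][150:210,195:295]; s=np.load("side0.npz")["color"][145:255,215:315]
cv2.imwrite("pics/tc.png",cv2.cvtColor(cv2.resize(t,None,fx=8,fy=8,interpolation=2),cv2.COLOR_RGB2BGR))
cv2.imwrite("pics/sc.png",cv2.cvtColor(cv2.resize(s[45:],None,fx=8,fy=8,interpolation=2),cv2.COLOR_RGB2BGR))
E
```

```text
(no output)
```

View pics/tc.png

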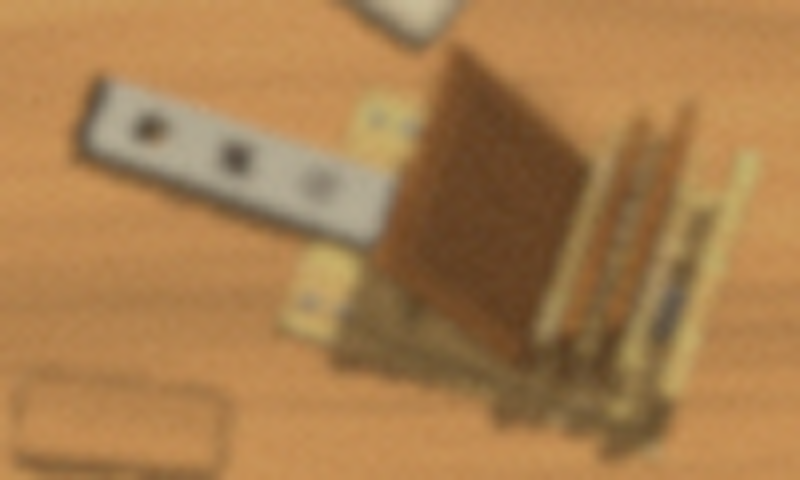

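View pics/sc.png

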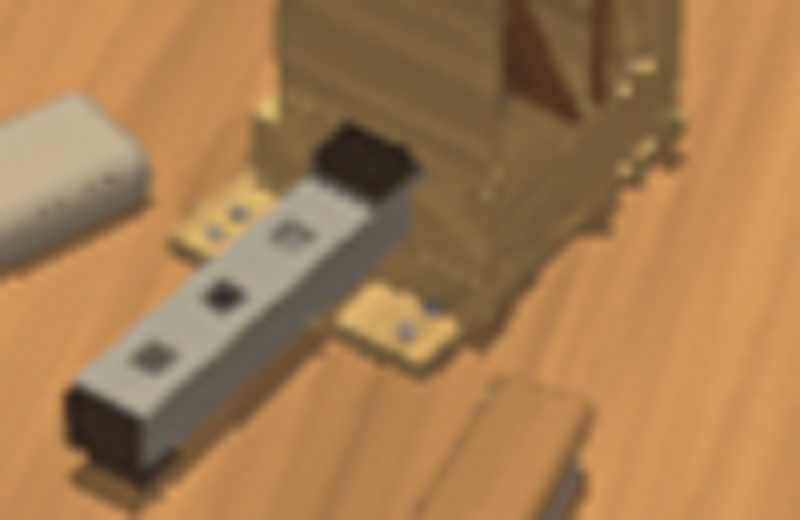

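The top crop shows the end cap at about (88,116) and holes at (151,127), (236,158) and (320,184). The side crop shows holes at (153,357), (222,296) and (292,233). The middle one should be the button, so I'll compute positions to check.

```bash
cat > h.py <<'E'
import cv2,numpy as np
def ray(c,u,v,z):
    R=cv2.Rodrigues(np.array(c["rvec"],float))[0]; t=np.array(c["tvec"],float).ravel(); o=-R.T@t
    d=R.T@np.linalg.inv(c["camera_matrix"])@[u,v,1]; return o+d*(z-o[2])/d[2]
def deproj(c,u,v):
    R=cv2.Rodrigues(np.array(c["rvec"],float))[0]; t=np.array(c["tvec"],float).ravel()
    r=c["range_z"][int(round(v)),int(round(u))]; return R.T@(r*(np.linalg.inv(c["camera_matrix"])@[u,v,1])-t)
E
python3 - <<'E'
from h import *
np.set_printoptions(precision=4,suppress=True)
f=lambda p,o:((p[0]+.5)/8-.5+o[0],(p[1]+.5)/8-.5+o[1])
T=dict(np.load("top0.npz"));S=dict(np.load("side0.npz"))
P={}
for nm,c,o,pts in(("top",T,(195,150),[(151,127),(236,158),(320,184),(105,75),(80,150),(395,175),(372,245)]),("side",S,(215,190),[(153,357),(222,296),(292,233),(75,385),(147,415),(315,178),(370,205)])):
    for p in pts:
        u,v=f(p,o); print(nm,p,ray(c,u,v,.04),deproj(c,u,v))
# tube top points from depth, both cams
for nm,c in(("top",T),("side",S)):
    R=cv2.Rodrigues(c["rvec"])[0];K=c["camera_matrix"]
    v,u=np.mgrid[0:384,0:512];r=c["range_z"];X=(np.linalg.inv(K)@np.stack([u.ravel()*1.,v.ravel(),np.ones(u.size)])*r.ravel()-c["tvec"].reshape(3,1));X=(R.T@X).T
    col=c["color"].reshape(-1,3).astype(int)
    a=ray(c,*f((151,127) if nm=="top" else (153,357),(195,150) if nm=="top" else (215,190)),.04)
    b=ray(c,*f((320,184) if nm=="top" else (292,233),(195,150) if nm=="top" else (215,190)),.04)
    d=(b-a)/np.linalg.norm(b-a);w=X-a;s=w@d;q=w@np.cross([0,0,1],d)
    m=(r.ravel()>0)&(s>-.06)&(s<.11)&(abs(q)<.03)&(X[:,2]>.03)&(X[:,2]<.05)
    Y=X[m];cov=np.linalg.svd(Y[:,:2]-Y[:,:2].mean(0))[2][0]
    print(nm,"len",np.linalg.norm(b-a),"yaw(-x dir)",np.degrees(np.arctan2(d[1],d[0])),m.sum(),Y.mean(0),"svd",np.degrees(np.arctan2(cov[1],cov[0])),"s",s[m].min(),s[m].max(),"q",q[m].min(),q[m].max())
    print(np.median(Y[:,2]))
E
```

```text
top (151, 127) [0.608  0.1574 0.04  ] [0.6131 0.1591 0.0189]
top (236, 158) [0.5929 0.1196 0.04  ] [0.5916 0.1193 0.0456]
top (320, 184) [0.5802 0.0823 0.04  ] [0.5809 0.0824 0.0366]
top (105, 75) [0.6325 0.1779 0.04  ] [0.6425 0.1816 0.0006]
top (80, 150) [0.5983 0.1892 0.04  ] [0.6012 0.1905 0.0274]
top (395, 175) [0.5834 0.0489 0.04  ] [0.5902 0.0492 0.01  ]
top (372, 245) [0.5519 0.0597 0.04  ] [0.5517 0.0597 0.0413]
side (153, 357) [0.6084 0.1607 0.04  ] [0.6108 0.1544 0.0336]
side (222, 296) [0.5946 0.1234 0.04  ] [0.5931 0.1276 0.0441]
side (292, 233) [0.5801 0.0837 0.04  ] [0.5813 0.0802 0.0367]
side (75, 385) [0.6304 0.1819 0.04  ] [0.6314 0.1794 0.0375]
side (147, 415) [0.6011 0.1891 0.04  ] [0.6019 0.1872 0.038 ]
side (315, 178) [0.5809 0.0518 0.04  ] [0.5805 0.0529 0.041 ]
side (370, 205) [0.5568 0.0607 0.04  ] [0.557  0.0601 0.0395]
top len 0.08008578676590232 yaw(-x dir) -110.3757637474943 342 [0.5913 0.1209 0.0396] svd 69.08818176305728 s -0.03289985566957392 0.10961489312803761 q -0.019984771194253386 0.014647672721254983
0.03955807525671537
side len 0.08200786257714 yaw(-x dir) -110.18409009920006 445 [0.5932 0.1297 0.0378] svd 69.0899721303173 s -0.03560939896827397 0.10986953953715067 q -0.022185815346322052 0.017353120322760717
0.03815182944549933
```

The middle feature is 45–46 mm high, so it is the button. It is at about (0.593, 0.119), with rack +x at a yaw of about 69.7°. I'll move over it with the fingers shut and aligned to the tube.

>>> drive_tool(plan=[[-30,-17,0,0,0,0.2,0],[-70,-40,0,0,0,0.4,0],[-113,-65,0,0,0,0.6,0],[-156,-90,0,0,0,0.8,0],[-199,-115,0,0,0,1.0,0],[-242,-140,0,0,0,1.26,0],[-285,-165,0,0,0,1.26,0],[-328,-190,0,0,0,1.26,0]], squeeze=25)

```text
time_s: 0.9
tcp_pos: [0.4128, 0.2919, 0.3037]
tcp_rot: [180.0, -0.0, 159.6]
force: [0.7, -0.0, 0.1]
finger_gap: -0.003
gripper_force: 0.0
```

>>> drive_tool(plan=[[-40,-17,0,0,0,0,0],[-80,-35,0,0,0,0,0],[-120,-52,0,0,0,0,0],[-160,-70,20,0,0,0,0],[-200,-87,40,0,0,0,0],[-230,-101,75,0,0,0,0],[-230,-101,115,0,0,0,0],[-230,-101,145,0,0,0,0]])

```text
time_s: 1.7
tcp_pos: [0.592, 0.1175, 0.1559]
tcp_rot: [-179.9, -0.2, 159.5]
force: [-0.8, 0.3, -1.2]
finger_gap: -0.0
gripper_force: 0.0
```

```bash
python3 - <<'E'
from cell import *
import cv2,numpy as np
s=sense();print(s["tcp_pos"],s["tcp_rot"],s["force"])
out=[]
for n,o in(("top",(195,150)),("side",(215,170))):
    c=camera(n);np.savez(n+"1.npz",**c);u,v=o
    out.append(cv2.resize(c["color"][v:v+75,u:u+80],None,fx=5,fy=8 and 5,interpolation=2))
cv2.imwrite("pics/m1.png",cv2.cvtColor(np.hstack(out),cv2.COLOR_RGB2BGR))
E
```

```text
[0.59195103 0.11747491 0.15591662] [-1.79928524e+02 -1.69963639e-01  1.59484035e+02] [-0.7741843   0.30938505 -1.21070783]
```

View pics/m1.png

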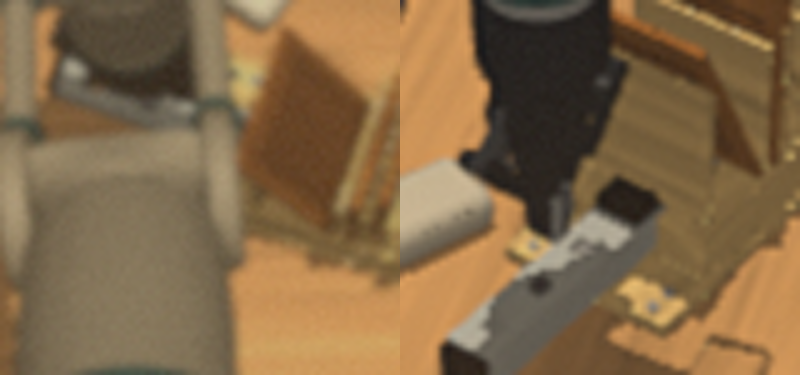

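The tips hang above the tube, at about (555,235) in the side half, and clear of the board. I'll descend onto the button gently.

>>> drive_tool(plan=[[0,1,14,0,0,0,0],[0,1,28,0,0,0,0],[0,1,35,0,0,0,0],[0,1,37,0,0,0,0],[0,1,39,0,0,0,0],[0,1,41,0,0,0,0],[0,1,42,0,0,0,0],[0,1,42,0,0,0,0]])

```text
time_s: 2.6
tcp_pos: [0.5931, 0.1199, 0.1175]
tcp_rot: [180.0, 0.1, 159.6]
force: [0.1, 1.7, 1.5]
finger_gap: 0.004
gripper_force: 0.8
```

>>> drive_tool(plan=[[0,0,1,0,0,0,0],[0,0,2,0,0,0,0],[0,0,3,0,0,0,0],[0,0,4,0,0,0,0],[0,0,4.5,0,0,0,0],[0,0,5,0,0,0,0],[0,0,5,0,0,0,0],[0,0,5,0,0,0,0]])

```text
time_s: 3.4
tcp_pos: [0.593, 0.1199, 0.1126]
tcp_rot: [180.0, 0.1, 159.6]
force: [1.3, -0.0, 5.1]
finger_gap: -0.002
gripper_force: 2.8
```

>>> drive_tool(plan=[[0,0,0.3,0,0,0,0],[0,0,0.6,0,0,0,0],[0,0,0.9,0,0,0,0],[0,0,1,0,0,0,0],[0,0,1,0,0,0,0],[0,0,1,0,0,0,0],[0,0,1,0,0,0,0],[0,0,1,0,0,0,0]])

```text
time_s: 4.2
tcp_pos: [0.5931, 0.1199, 0.1125]
tcp_rot: [179.9, 0.1, 159.6]
force: [-1.0, 0.5, 10.7]
finger_gap: 0.001
gripper_force: 5.3
```

Contact stiffness is about 6 N/mm. I'll press to about 18 N and start sliding towards the boards.

>>> drive_tool(plan=[[0,0,0.6,0,0,0,0],[0,0,1.2,0,0,0,0],[0,0,1.2,0,0,0,0],[0,-2,1.2,0,0,0,0],[0,-4,1.2,0,0,0,0],[0,-6,1.2,0,0,0,0],[0,-8,1.2,0,0,0,0],[0,-10,1.2,0,0,0,0]])

```text
time_s: 5.0
tcp_pos: [0.5911, 0.1136, 0.1125]
tcp_rot: [179.5, 0.2, 159.5]
force: [1.7, 10.0, 13.2]
finger_gap: 0.001
gripper_force: 6.4
```

```bash
cat > look.py <<'E'
from cell import *
import cv2,numpy as np,sys
from h import *
s=sense();print(s["tcp_pos"],s["force"])
c=camera("side");np.savez(sys.argv[1]+".npz",**c)
cv2.imwrite(f"pics/{sys.argv[1]}.png",cv2.cvtColor(cv2.resize(c["color"][140:255,215:315],None,fx=5,fy=5,interpolation=2),cv2.COLOR_RGB2BGR))
# end cap location: project the line of the tube top & print dark->light transition of colour
ax=np.array([.3475,.9377,0]);b=np.array([.5935,.1205,.04]);R=cv2.Rodrigues(c["rvec"])[0]
for f in(np.load("side0.npz"),c):
    L=[]
    for x in range(20,90):
        p=f["camera_matrix"]@(R@(b+ax*x*.001)+f["tvec"].ravel());L.append(cv2.getRectSubPix(f["color"],(1,1),(float(p[0]/p[2]),float(p[1]/p[2]))).mean())
    print(*[int(v) for v in L[::2]])
E
python3 look.py s2
```

```text
[0.59107821 0.11355044 0.11247193] [ 1.65863126  9.9772851  13.17658934]
160 160 160 161 161 160 156 142 123 103 91 83 85 88 102 124 145 155 160 161 161 162 159 148 124 87 51 42 39 39 39 40 38 36 52
95 95 96 97 96 96 96 93 91 91 90 90 92 91 94 95 95 95 97 96 96 92 79 62 47 41 38 38 38 37 37 41 57 73 100
```

The end cap has moved about 5–6 mm with the tip, so the tube is being carried. I'll continue with slightly more pressure.

>>> drive_tool(plan=[[0,-2,0.6,0,0,0,0],[0,-4,0.8,0,0,0,0],[0,-6,0.8,0,0,0,0],[0,-8,0.8,0,0,0,0],[0,-10,0.8,0,0,0,0],[0,-12,0.8,0,0,0,0],[0,-14,0.8,0,0,0,0],[0,-16,0.8,0,0,0,0]])

```text
time_s: 5.85
tcp_pos: [0.5876, 0.0985, 0.1125]
tcp_rot: [179.4, 0.5, 159.5]
force: [4.0, 9.9, 14.1]
finger_gap: 0.001
gripper_force: 7.5
```

```bash
python3 look.py s3
```

```text
[0.58757769 0.09854959 0.11251742] [ 3.99703627  9.88729542 14.05639726]
160 160 160 161 161 160 156 142 123 103 91 83 85 88 102 124 145 155 160 161 161 162 159 148 124 87 51 42 39 39 39 40 38 36 52
96 96 95 95 95 95 93 91 90 89 89 88 89 90 108 133 155 165 167 166 160 147 115 77 49 41 39 39 38 38 37 40 55 71 99
```

View pics/s3.png

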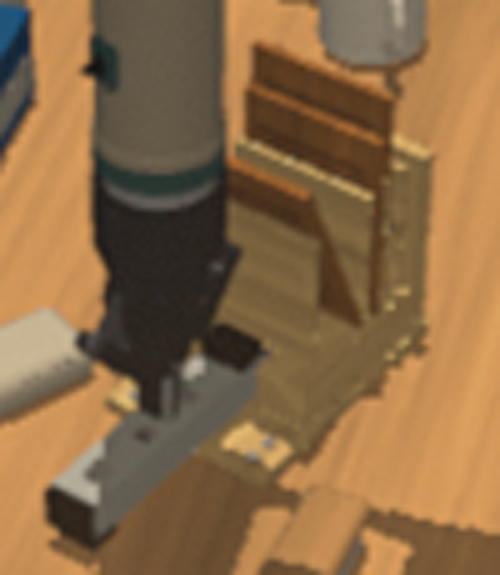

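The tube has moved only about 4–5 mm and the tips are now slipping, at about 10 N sideways on 14 N down. I'll press harder, towards 20 N, and continue.

>>> drive_tool(plan=[[0,1,0.6,0,0,0,0],[0,1,1.2,0,0,0,0],[0,1,1.2,0,0,0,0],[0,-1,1.2,0,0,0,0],[0,-3,1.2,0,0,0,0],[0,-5,1.2,0,0,0,0],[0,-7,1.2,0,0,0,0],[0,-9,1.2,0,0,0,0]])

```text
time_s: 6.7
tcp_pos: [0.5839, 0.0887, 0.1124]
tcp_rot: [179.6, 0.5, 159.6]
force: [-0.5, 5.3, 22.6]
finger_gap: 0.002
gripper_force: 11.7
```

```bash
python3 look.py s4
```

```text
[0.58387652 0.08871735 0.11243087] [-0.49750846  5.31541972 22.62169914]
160 160 160 161 161 160 156 142 123 103 91 83 85 88 102 124 145 155 160 161 161 162 159 148 124 87 51 42 39 39 39 40 38 36 52
94 92 91 89 88 88 88 91 95 113 137 154 163 168 165 158 139 102 65 43 38 39 39 37 36 37 40 61 94 122 134 143 142 142 142
```

The tube is moving now: about 14 mm, with sideways force down to 5 N. I'll ease the pressure slightly and go on.

>>> drive_tool(plan=[[0,-2.5,-0.3,0,0,0,0],[0,-5,-0.3,0,0,0,0],[0,-7.5,-0.3,0,0,0,0],[0,-10,-0.3,0,0,0,0],[0,-12.5,-0.3,0,0,0,0],[0,-15,-0.3,0,0,0,0],[0,-17.5,-0.3,0,0,0,0],[0,-20,-0.3,0,0,0,0]])

```text
time_s: 7.55
tcp_pos: [0.5766, 0.0694, 0.1124]
tcp_rot: [179.7, 0.5, 159.6]
force: [-0.8, 3.9, 23.0]
finger_gap: 0.001
gripper_force: 11.6
```

```bash
python3 look.py s5
```

```text
[0.57659032 0.06935969 0.11242362] [-0.82205085  3.94653345 23.04435277]
160 160 160 161 161 160 156 142 123 103 91 83 85 88 102 124 145 155 160 161 161 162 159 148 124 87 51 42 39 39 39 40 38 36 52
149 163 167 167 163 152 134 95 59 43 39 38 38 38 38 37 49 66 86 113 135 142 147 146 146 144 143 142 142 141 140 140 140 140 140
```

View pics/s5.png

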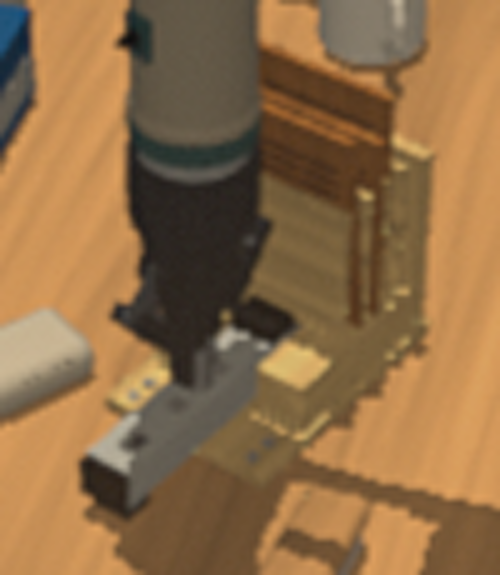

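The tube has moved about 35 mm, with the end cap now near (107,480), and the board is almost upright. The last ~5 mm I'll do more slowly.

>>> drive_tool(plan=[[0,-2,-0.2,0,0,0,0],[0,-4,-0.3,0,0,0,0],[0,-5.5,-0.4,0,0,0,0],[0,-7,-0.4,0,0,0,0],[0,-8,-0.4,0,0,0,0],[0,-8,-0.4,0,0,0,0],[0,-8,-0.4,0,0,0,0],[0,-8,-0.4,0,0,0,0]])

```text
time_s: 8.4
tcp_pos: [0.5744, 0.0633, 0.1125]
tcp_rot: [179.5, 0.5, 159.5]
force: [1.9, 9.2, 19.3]
finger_gap: 0.0
gripper_force: 9.9
```

```bash
python3 look.py s6
```

```text
[0.57437826 0.0633266  0.11245739] [ 1.8593658   9.24812878 19.34941701]
160 160 160 161 161 160 156 142 123 103 91 83 85 88 102 124 145 155 160 161 161 162 159 148 124 87 51 42 39 39 39 40 38 36 52
166 161 146 123 90 59 40 39 39 38 37 37 39 40 66 95 117 137 146 147 147 146 146 145 146 145 143 142 141 141 140 140 140 140 141
```

Sideways force is holding at 9 N with about 40 mm moved, so the button has probably locked. I'll relieve the side load, lift, and back the arm away for a look.

>>> drive_tool(plan=[[0,-7,-1,0,0,0,0],[0,1,-3,0,0,0,0],[0,1,-8,0,0,0,0],[0,4,-20,0,0,0,0],[0,15,-45,0,0,0,0],[0,35,-80,0,0,0,0],[0,60,-115,0,0,0,0],[20,95,-140,0,0,0,0]])

```text
time_s: 9.25
tcp_pos: [0.5871, 0.1561, 0.2511]
tcp_rot: [180.0, 0.2, 159.5]
force: [0.0, -0.1, 0.5]
finger_gap: 0.0
gripper_force: 0.0
```

>>> drive_tool(plan=[[30,30,-10,0,0,0,0],[60,60,-20,0,0,0,0],[90,90,-20,0,0,0,0],[120,120,-20,0,0,0,0],[150,150,-20,0,0,0,0],[180,180,-20,0,0,0,0],[210,210,-20,0,0,0,0],[210,210,-20,0,0,0,0]])

```text
time_s: 10.05
tcp_pos: [0.4583, 0.4309, 0.2683]
tcp_rot: [179.9, -0.2, 159.9]
force: [1.3, -0.1, 0.4]
finger_gap: 0.001
gripper_force: 0.0
```

```bash
python3 look.py s7; python3 - <<'E'
from cell import *
from h import *
c=camera("top");np.savez("t7.npz",**c);s=np.load("s7.npz")
o=[cv2.resize(c["color"][145:215,200:300],(400,280),interpolation=2),cv2.resize(s["color"][155:255,215:315],(400,400),interpolation=2)]
o[0]=np.vstack([o[0],np.zeros((120,400,3),np.uint8)])
cv2.imwrite("pics/m7.png",cv2.cvtColor(np.hstack(o),cv2.COLOR_RGB2BGR))
np.set_printoptions(precision=3,suppress=True)
# heights on the tube top along the axis, before and after, from both cameras
ax=np.array([.3475,.9377,0]);b=np.array([.5935,.1205,.04])
for f in("top0","t7","side0","s7"):
    g=dict(np.load(f+".npz"));R=cv2.Rodrigues(g["rvec"])[0];H=[]
    for x in range(-80,80,4):
        p=g["camera_matrix"]@(R@(b+ax*x*.001)+g["tvec"].ravel());H.append(int(1000*deproj(g,p[0]/p[2],p[1]/p[2])[2]+.5))
    print(f,*H)
E
```

```text
[0.45830246 0.43087865 0.26829569] [ 1.30622626 -0.11098973  0.39272435]
160 160 160 161 161 160 156 142 123 103 91 83 85 88 102 124 145 155 160 161 161 162 159 148 124 87 51 42 39 39 39 40 38 36 52
65 92 105 104 88 60 40 37 36 35 35 35 36 37 62 87 107 127 138 142 144 143 143 143 143 142 141 140 139 138 138 137 137 136 138
top0 173 184 179 37 41 42 41 41 32 36 37 1570 42 42 40 37 41 40 44 38 46 45 33 33 40 42 34 41 11 -2 10 11 38 46 36 39 38 42 38 -2
t7 37 42 38 44 41 36 38 46 34 39 32 35 44 40 36 33 40 34 43 38 48 49 41 42 37 40 41 39 8 3 2 0 1 0 -5 2 1 0 -3 0
side0 50 46 42 39 35 40 36 38 38 40 37 33 40 37 42 38 36 38 38 39 46 44 43 40 42 42 40 39 38 40 35 30 28 35 40 37 36 38 42 37
s7 423 418 416 416 416 410 410 407 408 404 401 401 400 395 391 389 387 386 381 371 370 370 368 364 362 351 39 37 36 39 35 26 28 0 1 2 -5 -2 -2 4
```

View pics/m7.png

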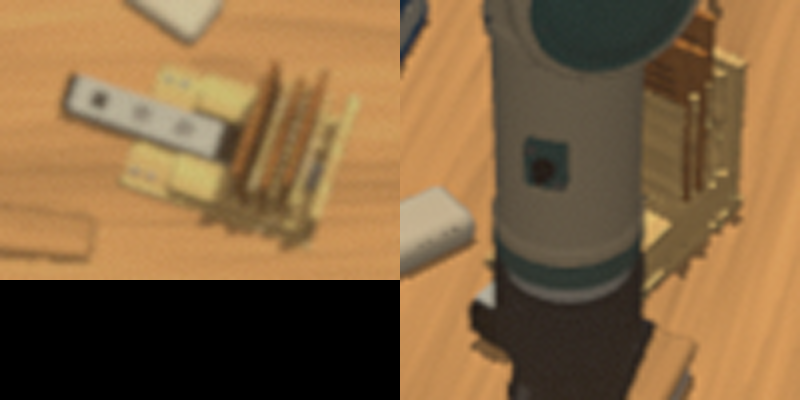

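In the top view the boards stand parallel and upright, and the end hole at (99,100) is now dark, with a height of about 48 mm at the button's spot. I'll average several frames to confirm the button is fully out and the board is upright.

```bash
python3 - <<'E'
from cell import *
from h import *
n=12;C=[camera("top") for _ in range(n)];c=dict(C[0]);z=np.stack([k["range_z"] for k in C]);z=np.where(z>0,z,np.nan);c["range_z"]=np.nanmedian(z,0)
ax=np.array([.3475,.9377,0]);sd=np.array([-.9377,.3475,0]);b=np.array([.5935,.1205,.04]);R=cv2.Rodrigues(c["rvec"])[0]
g0=dict(np.load("top0.npz"))
for nm,g in(("before",g0),("now",c)):
  for q in(-6,-3,0,3,6):
    H=[]
    for x in range(-20,21,3):
        p=g["camera_matrix"]@(R@(b+ax*x*.001+sd*q*.001)+g["tvec"].ravel());H.append(int(1000*deproj(g,p[0]/p[2],p[1]/p[2])[2]+.5))
    print(nm,q,*H)
# points of rack region in rack frame
v,u=np.mgrid[140:215,200:300];k=np.linalg.inv(c["camera_matrix"])@np.stack([u.ravel(),v.ravel(),np.ones(u.size)])
X=(R.T@(k*c["range_z"][140:215,200:300].ravel()-c["tvec"].reshape(3,1))).T-b
rx=(X@ax)*1000+85;ry=(X@sd)*1000;h=X[:,2]*1000+40
m=(abs(ry)<45)&(h>60)
for a in range(-140,0,4):
    k=m&(rx>=a)&(rx<a+4)
    if k.any():print(a,k.sum(),[int(t) for t in np.percentile(h[k],[5,50,95])])
print(sense()["time_s"])
E
```

```text
before -6 45 44 40 44 1570 1570 40 47 41 41 35 41 38 34
before -3 43 43 47 43 38 40 40 46 42 33 41 42 38 43
before 0 37 41 40 40 44 38 46 46 45 22 32 39 40 42
before 3 44 41 34 50 50 38 44 48 18 22 38 40 38 38
before 6 44 44 38 46 29 29 41 38 17 38 38 41 38 41
now -6 40 39 37 40 40 41 39 44 42 42 40 40 40 40
now -3 41 41 40 39 26 42 42 43 41 41 37 37 40 42
now 0 39 40 38 38 37 40 45 45 44 40 38 41 41 41
now 3 39 39 39 40 40 40 46 43 22 39 43 39 41 39
now 6 39 37 41 40 33 33 41 39 21 36 37 41 41 40
-136 22 [136, 139, 141]
-132 33 [138, 140, 141]
-128 25 [137, 139, 142]
-116 5 [73, 102, 140]
-112 32 [138, 140, 141]
-108 7 [139, 140, 141]
-104 44 [102, 192, 195]
-100 27 [191, 193, 196]
-96 29 [71, 138, 140]
-92 22 [138, 139, 141]
-88 46 [79, 161, 175]
-84 30 [172, 173, 175]
-80 23 [67, 108, 140]
-76 31 [138, 140, 141]
-72 20 [79, 92, 140]
-68 53 [101, 132, 163]
-64 44 [170, 191, 195]
-60 32 [192, 194, 195]
-56 14 [138, 139, 141]
-52 4 [138, 139, 140]
10.75
```

The button stands at 45–46 mm, fully out. The board's top edge is at 194 mm (44 + 150, so upright) inside the bay, the other two boards are unchanged, and the arm is clear. I'm handing in the job.

```bash
python3 -c "
from cell import *
print(finish_job())"
```

```text
the job is handed in; nothing more can be done
None
```

I handed the job in: the outer tube is slid shut about 40 mm, the button measures fully out in the next hole, and all three boards stand upright; the highest push on the rack I read was 23 N, and the arm touched none of the loose items.

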